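# Probe the shield can's seam

### The job

Only the brass weight is holding the circuit board down: first swing the holder's clip fully shut into its catch, then lift the weight off and gently stand it upright on the bare counter. Then take the orange probe and guide its tip at about two centimetres a second along the seam at the foot of the shield can, keeping it lightly down on the board and close against the can's wall: begin at the hinge end of the long wall that faces away from the clip, go round the corner, and on to the end of the short wall on the catch side. Finally lay the probe back in its cradle as it was, and leave the bowl and the bottle alone.

Things in the scene. Friction and masses are not known exactly. Their poses are not given: they have to be found in the camera images.
- holder: fixed steel board holder; base plate 180 (x) x 140 (y) x 8 mm; origin at its underside (plate spans x -90..90, y -66..74). It grips a green circuit board 120 (x) x 100 (y) mm centred on the origin, its top 22 mm up. A jaw along the board's -y edge (y -57..-50) reaches 26 mm up; the clip closes along the +y edge. Dark capacitors up to 14 mm high stand at x -40, y 15 and 32
- can (a point): top centre of the flat aluminium shield can on the board, 56 (x) x 36 (y) x 8 mm high, square to the holder; it spans holder x -10..46, y -10..26 mm
- catch (a point): middle of the clip's catch at holder x -71, y 52 mm, 14 mm long in x: a slot open to +y, its lip's top 46 mm above the counter
- clip (a joint): the holder's steel clip, a bar 147 mm long, 10 mm wide, its top 40 mm above the counter, turning on an upright hinge; 0 = shut, lying along the board's +y edge inside its catch; grows as its free end swings outwards (towards the holder's +y), up to 1.6 rad. It stays where it is left; about 1.5 N at the knob moves it
- clip_knob (a point): top centre of the clip's upright round knob, 14 mm across, 26 mm high (40 to 66 mm above the counter), 113 mm from the hinge
- clip_hinge (a point): point on the clip's upright hinge axis, 37 mm above the counter
- seam_start (a point): start of the seam: on the board at the foot of the can's long wall that faces the holder's -y, at its +x (hinge) end
- seam_corner (a point): the can's corner at the board, where the long wall meets the short wall that faces the holder's -x (catch side)
- seam_end (a point): end of the seam: on the board at the foot of the short wall, at its +y end
- weight: loose brass weight, about 0.3 kg; block 40 (x) x 28 (y) x 26 mm with an upright round knob 20 mm across on top, total height 50 mm; origin at the centre of its underside; starts on the board, blocking the seam
- probe: loose orange polymer probe, 35 g, 147 mm long; origin on its axis in the handle, x pointing to the tip; square handle 14 x 14 mm from x -50 to 40, round shank 8 mm across to x 79, then 4 mm across to the ball tip. Lies in its cradle sloping tip-down at 40 degrees; grasp from above about the origin with the fingers closing along its y
- probe_tip (a point): centre of the ball (radius 2 mm) at the probe's tip, 95 mm from the probe's origin along its x; resting on the board it is 2 mm above it
- cradle: fixed steel cradle, base 150 x 56 x 6 mm, origin at its underside; two open-topped saddles 24 mm wide carry the probe in the cradle's xz plane, tip to +x and 40 degrees down, its origin at x 0, y 0, z 78 mm. The handle is free from x -30 to 25 mm; the rear post at x -40 is 115 mm tall; the front saddle stops the handle's shoulder from sliding down
- bowl: loose mint enamel parts bowl, 100 mm across, 40 mm high, origin at its underside; a bystander that stands behind the cradle
- bottle: loose amber bottle, 34 mm across, 85 mm high, origin at its underside; a bystander that stands close beside the holder, on its -y side
- pump: fixed grey vacuum pump box 124 x 174 x 113 mm with a chrome toggle on top (139 mm overall), origin at its underside; a bystander
Not all that is in view belongs to the job. Of the things shaped like the weight, the brass one is meant.

How it is judged:
On the way, in this order (a step that is already met when the one before it is completed fails the run):
1. clip shut in its catch while the weight still stands on the board (value of joint clip below 0.05 rad and height (world z) of weight above 0.018 m and horizontal distance between weight and holder below 0.07 m), for 0.2 s.
2. weight stands on the counter, let go, clip still shut (value of joint clip below 0.05 rad and height (world z) of weight below 0.004 m and angle between weight's own z axis and vertical below 0.1 rad and linear speed of weight below 0.02 m/s and contact force between the fingers and weight below 0.1 N), for 0.2 s.
3. tip on the board along the long wall, holder x 38 to 51 mm (x of probe_tip in the frame of holder between 0.038 and 0.051 m and y of probe_tip in the frame of holder between -0.0165 and -0.009 m and z of probe_tip in the frame of holder below 0.0265 m), for 0.15 s.
4. tip on the board along the long wall, holder x 26 to 38 mm (x of probe_tip in the frame of holder between 0.026 and 0.038 m and y of probe_tip in the frame of holder between -0.0165 and -0.009 m and z of probe_tip in the frame of holder below 0.0265 m), for 0.15 s.
5. tip on the board along the long wall, holder x 14 to 26 mm (x of probe_tip in the frame of holder between 0.014 and 0.026 m and y of probe_tip in the frame of holder between -0.0165 and -0.009 m and z of probe_tip in the frame of holder below 0.0265 m), for 0.15 s.
6. tip on the board along the long wall, holder x 2 to 14 mm (x of probe_tip in the frame of holder between 0.002 and 0.014 m and y of probe_tip in the frame of holder between -0.0165 and -0.009 m and z of probe_tip in the frame of holder below 0.0265 m), for 0.15 s.
7. tip on the board along the long wall, holder x -16.5 to -4 mm (x of probe_tip in the frame of holder between -0.0165 and -0.004 m and y of probe_tip in the frame of holder between -0.0165 and -0.009 m and z of probe_tip in the frame of holder below 0.0265 m), for 0.15 s.
8. tip on the board along the short wall, holder y -9 to 4 mm (y of probe_tip in the frame of holder between -0.009 and 0.004 m and x of probe_tip in the frame of holder between -0.0165 and -0.009 m and z of probe_tip in the frame of holder below 0.0265 m), for 0.15 s.
9. tip on the board along the short wall, holder y 4 to 16 mm (y of probe_tip in the frame of holder between 0.004 and 0.016 m and x of probe_tip in the frame of holder between -0.0165 and -0.009 m and z of probe_tip in the frame of holder below 0.0265 m), for 0.15 s.
10. tip on the board along the short wall, holder y 20 to 32 mm (y of probe_tip in the frame of holder between 0.02 and 0.032 m and x of probe_tip in the frame of holder between -0.0165 and -0.009 m and z of probe_tip in the frame of holder below 0.0265 m), for 0.15 s.
At the end, for the whole second after the job is handed in: the clip is within 0.05 rad of shut, the weight stands upright and still on the counter, and the probe lies still in its cradle, tip down, within 12 mm lengthwise, 8 mm sideways and 10 mm in height of where it lay (value of joint clip below 0.05 rad and height (world z) of weight below 0.004 m and angle between weight's own z axis and vertical below 0.1 rad and linear speed of each of weight, probe below 0.02 m/s and x of probe in the frame of cradle between -0.012 and 0.012 m and y of probe in the frame of cradle between -0.008 and 0.008 m and z of probe in the frame of cradle between 0.068 and 0.088 m and x of probe_tip in the frame of cradle above 0.05 m); the robot touches nothing.
It fails at once if bowl or bottle moved more than 15 mm (distance of any of bowl, bottle from where it was at the start of the episode above 0.015 m).
It fails at once if probe pressed on the board or can with more than 20 N (contact force between probe and holder above 20 N).
It fails at once if weight dropped or slammed on to the counter (faster than 0.5 m/s below 30 mm) (height (world z) of weight below 0.03 m and linear speed of weight above 0.5 m/s).
It fails at once if probe rubbed over the board or can faster than 0.12 m/s (contact force between probe and holder above 0.5 N and linear speed of probe above 0.12 m/s).
It also fails if it takes over 72 s, if anything falls off the work surface, if the arm or the gripper's body presses on something with over 40 N, if the wrist force passes 120 N, or if a joint passes its speed limit or range.

### The arm

A 6-joint arm with a two-finger parallel gripper is mounted at the origin on the work surface. World frame = base frame: x ahead of the robot, y to its left, z up, the work surface at z = 0. Lengths are in m, angles in rad, forces in N, time in s.
With the tool pointing down it reaches from about 0.25 to 0.725 m from the base axis. Payload 4 kg.
Tool frame: the origin (TCP) lies on the centre line of the jaws, within the pads' length; the fingertips stand 22 mm ahead of it and the grasp point (between the pads) lies 3 mm ahead of it; z points along the fingers, y is the line along which they close (so a half turn about z gives the same grasp; the last joint's range is limited). The gripper opens to 85 mm and grips with 20 to 120 N. Pads are 22 mm wide; open, the fingers measure 114 mm over their backs; the gripper's body (76 mm by 85 mm) begins 54 mm behind the grasp point. The pads swing forward as they close: fully open they stand 13 mm farther back than shut.
Start: joints at [0, 0.241, 0.005, 1.335, 0, 1.571], TCP at [0.5, -0, 0.253] pointing down, gripper open.
Joint ranges: [-2.72, 2.72], [-1.05, 1.87], [-1.09, 1.28], [-1.99, 2.15], [-1.42, 1.44], [-3.14, 3.14]. Speed limits (rad/s): [2.79, 2.79, 3.14, 3.14, 3.14, 3.14].

### API

Orientations are given as a unit quaternion [x, y, z, w].
In Python, from workcell import bot gives the robot as it stands.
- The arm moves only by the shell command python3 -m inch 'ROWS'. ROWS is JSON, one flat list of numbers, 7 for each row, row after row: the shift along the world's x, y, z in mm, then the turn, a rotation vector about the world's x, y, z in rad, then the opening in per cent of the stroke, from 0 (shut) to 100 (fully open). A call has 1 to 8 rows; each row is the pose to reach, as a shift and turn from the pose commanded when the call began; what a row does not reach only later rows make up. A row lasts 1/12 s, in which the tool goes at most 41.7 mm and 7.16 degrees, less where a joint would pass 70% of its speed; a pose out of reach is approached as far as the arm can. A call with a gripper value outside its range is refused whole. The fingers move at their own pace and stop on an object; the grip force is fixed at half the most. Time passes only in rows, so rows that repeat a pose let the fingers close. It gives the time, the measured TCP pose, the force, the opening and the grip force at its end, in the units of the state.
- bot.get_obs(): the state, without advancing time (a new reading comes with each control period).
- bot.camera(name): name is "scene" or "side" or "wrist"; returns the picture (400x640x3 uint8, blue, green, red); there is no depth.
- bot.camera_info(name): a dict with "intrinsics" (3x3 intrinsics, pixels), "distortion" ([k1, k2, p1, p2, k3] as OpenCV has them; the pictures are not rectified), "camera_from_world" (4x4, takes a point from world to camera coordinates); the wrist camera has in their place "hand_eye" (4x4, takes a point from camera to tool coordinates, whose origin is the TCP and whose axes are the flange's). Camera axes: x right, y down, z forward; pixel columns grow to the right and rows downward; lengths in m; the calibration is good to about 2 mm. A picture is of the moment at which its call begins: read the wrist's pose just before it. camera_info takes no time and is no camera call.
- bot.job_done(): hands the job in; it is judged then, once.
Trained networks look in the newest picture that a camera, given by its name, has taken for a name from the list of things; names that differ only in an ending like _2 or _b are one class to them, and where a whole thing is asked for, a point or a joint stands for the part that bears it (a point fixed in the world has none). Each returns a list of dicts, best first, with "confidence" (0 to 1); they miss things now and then, are a little off and sometimes report something else, mostly with a low value. They report only what shows in the picture. A call takes as long as a camera call. They do not tell look-alikes from the thing itself.
- bot.silhouettes(camera, target): "mask" (400x640 bool, what is visible of it) and "uv" ([column, row] in pixels, amid what is visible of it).
- bot.spot_point(camera, target): "uv" ([column, row] in pixels: a listed point, or the origin of a listed thing).
The state is a dict: "clock": time; "joint_pos": joint angles; "joint_vel": joint speeds; "tau": joint torques, N m; "eef_pos": TCP position; "tool_rot": TCP orientation; "ft_force": force on the tool from outside, world axes, zero at the start; "ft_torque": the same for the moment, N m; "grip_width": finger opening in m; "grasp_force": force on a finger pad.
Only numpy, scipy, OpenCV 4.12 (cv2) and the standard library are available. Lean on these libraries where they do the work, as an engineer would, in place of code of your own. Each camera call takes 0.05 s, during which the arm holds its last target. There are 200 camera calls.

## Working session

There is one attempt and no reset: what is moved stays moved. The work goes in short steps, Python scripts to look and compute and a shell command to move; the robot and the scene stay as the last step left them, time stands still between calls to the robot, and variables do not carry over. Pictures are saved under pics/ and viewed, at most 10 in all, crops included, and the job is handed in when it is done.

```bash
mkdir -p pics; ls; cat > h.py <<'E'
import numpy as np, cv2
from workcell import bot
from scipy.spatial.transform import Rotation as R
def T_cw(cam,obs=None):
    i=bot.camera_info(cam)
    if cam!='wrist': return np.array(i['camera_from_world'])
    o=obs or bot.get_obs(); T=np.eye(4); T[:3,:3]=R.from_quat(o['tool_rot']).as_matrix(); T[:3,3]=o['eef_pos']
    return np.linalg.inv(T@np.array(i['hand_eye']))
def ray(cam,uv,T=None):
    i=bot.camera_info(cam); T=T_cw(cam) if T is None else T
    p=cv2.undistortPoints(np.array([[uv]],float),np.array(i['intrinsics']),np.array(i['distortion']))[0,0]
    W=np.linalg.inv(T); d=W[:3,:3]@np.array([p[0],p[1],1]); return W[:3,3],d/np.linalg.norm(d)
def tri(rays):
    A=0;b=0
    for c,d in rays:
        P=np.eye(3)-np.outer(d,d);A=A+P;b=b+P@c
    x=np.linalg.solve(A,b)
    return x,max(np.linalg.norm((np.eye(3)-np.outer(d,d))@(x-c)) for c,d in rays)
def onz(r,z): c,d=r; return c+d*(z-c[2])/d[2]
def proj(cam,P,T=None):
    i=bot.camera_info(cam); T=T_cw(cam) if T is None else T
    return cv2.projectPoints(np.array(P,float).reshape(-1,1,3),cv2.Rodrigues(T[:3,:3])[0],T[:3,3],np.array(i['intrinsics']),np.array(i['distortion']))[0][:,0]
E
python3 - <<'E'
from h import *
for c in ('scene','side'):
    cv2.imwrite(f'pics/{c}0.png',bot.camera(c))
pts=['clip_knob','clip_hinge','catch','can','seam_start','seam_corner','seam_end','probe_tip','weight','probe','holder','cradle','bowl','bottle','pump']
for p in pts:
    r={}
    for c in ('scene','side'):
        r[c]=bot.spot_point(c,p)
        for k in r[c][:3]: print(p,c,np.round(k['uv'],1),round(k['confidence'],2))
    if r['scene'] and r['side']:
        x,e=tri([ray(c,r[c][0]['uv']) for c in r]); print('   ',np.round(x*1000),round(e*1000,1))
o=bot.get_obs();print(o['clock'],o['eef_pos'],o['tool_rot'])
E
```

```text
pics
clip_knob scene [431.  148.6] 0.62
clip_knob side [248.1 329.1] 0.95
    [538. 281.  60.] 0.7
clip_hinge scene [412.8 190.4] 0.64
clip_hinge side [246.  285.6] 0.67
clip_hinge side [347.9 202.7] 0.58
    [613. 188.  31.] 0.7
catch scene [382.7 151. ] 0.69
catch scene [259.7 224.9] 0.45
catch side [318.2 308.4] 0.97
    [476. 180.  38.] 4.2
can scene [387.2 185.2] 0.65
can side [280.  280.9] 0.63
    [570. 143.  25.] 0.2
seam_start scene [388.6 194.4] 0.57
seam_start scene [430.8 148.8] 0.19
seam_start side [271.9 274. ] 0.84
seam_start side [328.2 188.6] 0.72
    [594. 134.  23.] 0.6
seam_corner scene [374. 177.] 0.94
seam_corner scene [343.5 212.9] 0.51
seam_corner side [348.9 203.1] 0.7
seam_corner side [297.5 282.4] 0.67
    [545.  49. 133.] 60.1
seam_end scene [384.  174.4] 0.7
seam_end side [295.7 296.3] 0.96
    [531. 157.  17.] 1.8
probe_tip scene [266.2 267.7] 0.69
probe_tip side [327.5 190.1] 0.52
    [ 645. -199.   13.] 0.6
weight scene [339.4 247.8] 0.9
weight scene [406.1 240.4] 0.84
weight scene [311.2 165.6] 0.8
weight side [383.6 272.5] 0.98
weight side [236.2 255.1] 0.76
weight side [284.6 266.4] 0.67
    [ 519.  -35. -106.] 94.9
probe scene [256.6 222.5] 0.76
probe side [353.7 179.5] 0.78
    [ 569. -185.   74.] 1.1
holder scene [352.5 304.5] 0.63
holder scene [373.  179.4] 0.59
holder scene [377.8 190.7] 0.55
holder side [270. 273.] 0.33
    [ 728.  -26. -175.] 7.5
cradle scene [261.2 243.5] 0.8
cradle side [347.8 203.5] 0.81
    [ 580. -185.    2.] 1.5
bowl scene [253.  187.1] 0.81
bowl side [404.6 231. ] 0.85
    [ 422. -145.    1.] 0.1
bottle scene [342.8 211.7] 0.55
bottle side [308.  247.5] 0.62
    [582.  18.   7.] 0.3
pump scene [350.1 304.6] 0.94
pump scene [414.9 188. ] 0.74
pump side [252.2 202.8] 0.76
    [791. -72.  -0.] 1.0
1.6 [ 5.00019239e-01 -1.06083080e-05  2.53309781e-01] [7.07128923e-01 7.07084639e-01 1.19695450e-05 6.18436057e-06]
```

```bash
python3 - <<'E'
import cv2
a=cv2.imread('pics/scene0.png')[120:320,200:470]; b=cv2.imread('pics/side0.png')[140:360,200:470]
cv2.imwrite('pics/a.png',cv2.resize(a,(800,592),interpolation=cv2.INTER_CUBIC))
cv2.imwrite('pics/b.png',cv2.resize(b,(736,600),interpolation=cv2.INTER_CUBIC))
E
```

```text
(no output)
```

View pics/a.png

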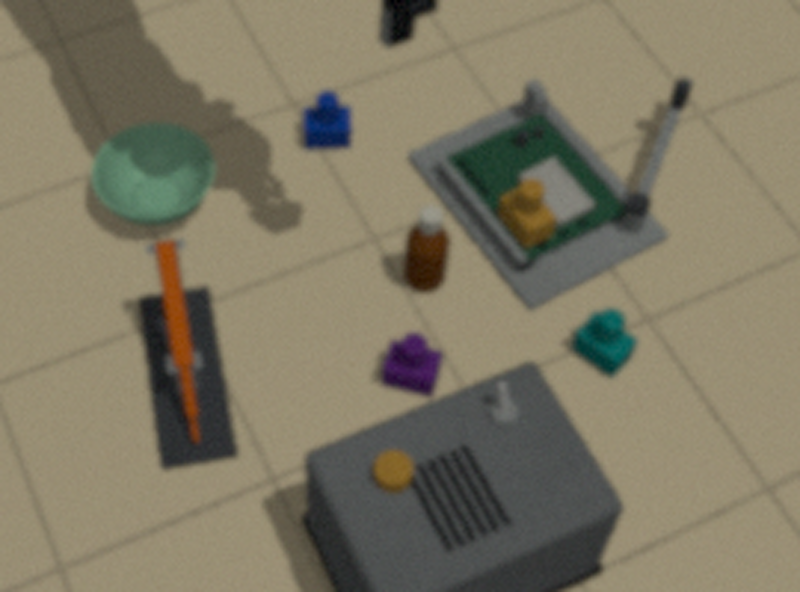

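View pics/b.png

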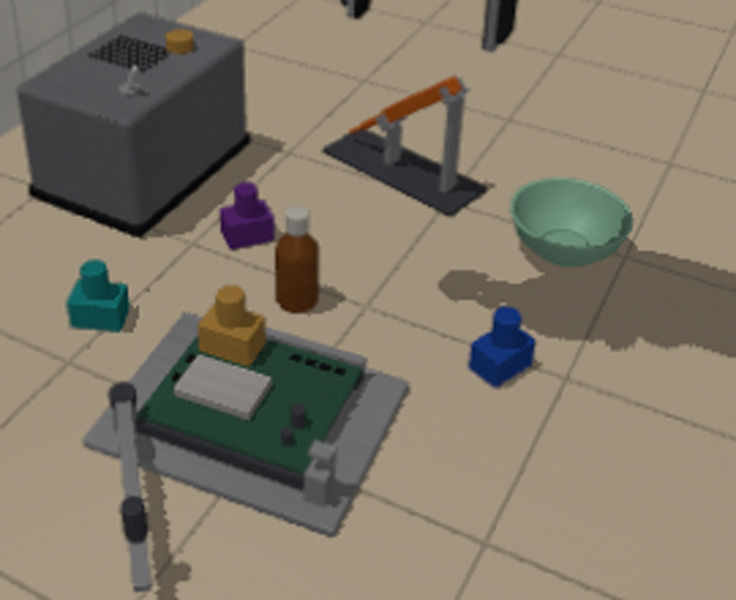

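The brass weight (orange-yellow) stands on the board at about scene (378,191) and side (284,262). The clip is open, with its knob at side (249,331). The blue, purple and teal blocks are decoys. I'll look closer with the wrist camera.

```bash
python3 -m inch '[20,30,15,0,0,0,100, 40,70,30,0,0,0,100, 50,110,45,0,0,0,100, 50,140,60,0,0,0,100, 50,140,60,0,0,0,100]'
cat > look.py <<'E'
import sys
from h import *
o=bot.get_obs(); T=T_cw('wrist',o); img=bot.camera('wrist'); tag=sys.argv[1]
cv2.imwrite(f'pics/w{tag}.png',img); out={'T':T}
print(np.round(o['eef_pos'],4),np.round(np.linalg.inv(T)[:3,3],3),o['clock'])
Z=dict(clip_knob=.066,clip_hinge=.037,catch=.046,can=.030,seam_start=.022,seam_corner=.022,seam_end=.022,weight=.022,bottle=0,probe=.078,probe_tip=.016,cradle=0,holder=0)
for p in sys.argv[2:]:
    for k in bot.spot_point('wrist',p)[:2]: 
        r=ray('wrist',k['uv'],T); print(p,np.round(k['uv'],1),round(k['confidence'],2),np.round(1000*onz(r,Z[p]),1),'c',np.round(r[0],4).tolist(),'d',np.round(r[1],5).tolist())
E
python3 look.py 1 clip_knob clip_hinge catch can seam_start seam_corner seam_end weight bottle holder; python3 -c "
from h import *
print(np.round(bot.camera_info('wrist')['hand_eye'],3))"
```

```text
clock: 2.02
eef_pos: [0.5516, 0.1463, 0.3161]
tool_rot: [0.705, 0.71, 0.003, 0.0]
ft_force: [-0.6, -1.2, 1.0]
grip_width: 0.0857
grasp_force: 0.0
[0.5516 0.1463 0.3161] [0.551 0.216 0.437] 2.0167
clip_knob [300.5  40.4] 0.95 [537.5 280.5  66. ] c [0.5509, 0.2159, 0.4366] d [-0.03555, 0.17141, -0.98456]
clip_hinge [364.  129.5] 0.82 [609.5 190.1  37. ] c [0.5509, 0.2159, 0.4366] d [0.14477, -0.06384, -0.9874]
catch [247.9 139.1] 0.94 [476.7 179.2  46. ] c [0.5509, 0.2159, 0.4366] d [-0.18602, -0.09197, -0.97823]
can [326.5 169.3] 0.81 [567.1 141.9  30. ] c [0.5509, 0.2159, 0.4366] d [0.03916, -0.17896, -0.98308]
seam_start [348.5 178.2] 0.88 [595.  129.5  22. ] c [0.5509, 0.2159, 0.4366] d [0.10342, -0.20314, -0.97367]
seam_corner [303.1 182.7] 0.85 [538.5 123.4  22. ] c [0.5509, 0.2159, 0.4366] d [-0.02913, -0.21774, -0.97557]
seam_end [304.5 151.2] 0.62 [540.4 162.6  22. ] c [0.5509, 0.2159, 0.4366] d [-0.02527, -0.12754, -0.99151]
seam_end [249.  137.8] 0.54 [473.5 178.5  22. ] c [0.5509, 0.2159, 0.4366] d [-0.1829, -0.08838, -0.97915]
weight [217.8 258.4] 0.93 [424.2  19.6  22. ] c [0.5509, 0.2159, 0.4366] d [-0.26625, -0.41258, -0.87114]
weight [336.6 197.1] 0.91 [580.7 105.1  22. ] c [0.5509, 0.2159, 0.4366] d [0.06927, -0.25776, -0.96372]
bottle [334.  255.1] 0.57 [580.7  15.3   0. ] c [0.5509, 0.2159, 0.4366] d [0.06183, -0.41683, -0.90688]
bottle [367.9 128.6] 0.34 [619.8 188.9   0. ] c [0.5509, 0.2159, 0.4366] d [0.1556, -0.0611, -0.98593]
holder [315.3 170.3] 0.66 [553.8 135.1   0. ] c [0.5509, 0.2159, 0.4366] d [0.00644, -0.18214, -0.98325]
holder [224.2 346.1] 0.57 [ 415.2 -139.1    0. ] c [0.5509, 0.2159, 0.4366] d [-0.23444, -0.61335, -0.75421]
[[-0.    -0.961 -0.278  0.07 ]
 [ 1.    -0.     0.001  0.   ]
 [-0.001 -0.278  0.961 -0.12 ]
 [ 0.     0.     0.     1.   ]]
```

View pics/w1.png

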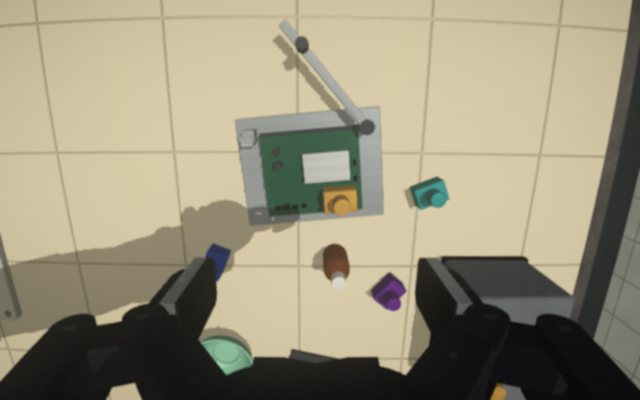

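```bash
python3 -m inch '[-2,38,-5,0,0,0,100, -5,75,-20,0,0,0,100, -8,110,-45,0,0,0,100, -10,130,-80,0,0,0,100, -12,141,-115,0,0,0,80, -12,141,-150,0,0,0,60, -12,141,-190,0,0,0,50, -12,141,-215,0,0,0,50]'
python3 -m inch '[0,0,-12,0,0,0,50, 0,0,-24,0,0,0,50, 0,0,-26,0,0,0,50]'
python3 look.py 2 clip_knob clip_hinge catch can seam_start seam_corner seam_end weight
```

```text
clock: 3.23
eef_pos: [0.5359, 0.2802, 0.0942]
tool_rot: [0.707, 0.707, -0.002, -0.001]
ft_force: [-0.7, -0.5, -0.9]
grip_width: 0.0427
grasp_force: 0.0
clock: 3.48
eef_pos: [0.5363, 0.2797, 0.0693]
tool_rot: [0.707, 0.707, -0.003, -0.001]
ft_force: [0.3, -0.7, 0.3]
grip_width: 0.043
grasp_force: 0.0
[0.5363 0.2797 0.0693] [0.537 0.35  0.189] 3.4833
clip_knob [318.2 283.9] 0.83 [537.9 279.6  66. ] c [0.5374, 0.3502, 0.1893] d [0.00377, -0.4967, -0.86791]
clip_knob [446.4 389. ] 0.68 [597.6 223.9  66. ] c [0.5374, 0.3502, 0.1893] d [0.3229, -0.67719, -0.66117]
clip_hinge [446.2 392. ] 0.92 [612. 192.  37.] c [0.5374, 0.3502, 0.1893] d [0.32148, -0.68225, -0.65665]
seam_end [318.8 283. ] 0.4 [538.5 255.   22. ] c [0.5374, 0.3502, 0.1893] d [0.00549, -0.4945, -0.86916]
```

View pics/w2.png

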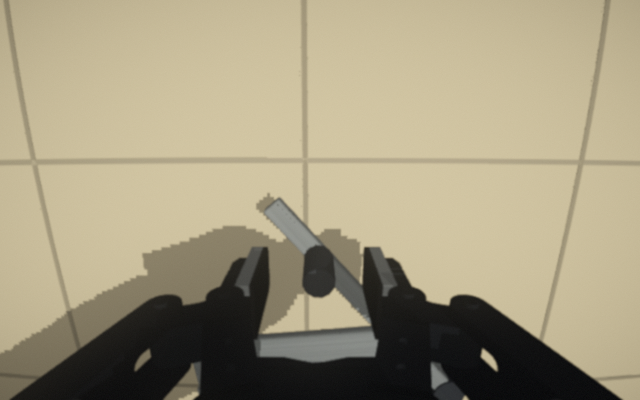

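```bash
python3 -m inch '[0,0,0,0,0,0,10, 0,0,0,0,0,0,0, 0,0,0,0,0,0,0, 0,0,0,0,0,0,0, 0,0,0,0,0,0,0]'
python3 -m inch '[-10,-9,0,0,0,0,0, -19,-20,0,0,0,0,0, -27,-31,0,0,0,0,0, -33,-44,0,0,0,0,0, -37,-57,0,0,0,0,0, -40,-70,0,0,0,0,0, -42,-84,0,0,0,0,0, -42,-91,0,0,0,0,0]'
python3 -m inch '[0,-4,0,0,0,0,0, 0,-7,0,0,0,0,0, 0,-9,0,0,0,0,0, 0,-10,0,0,0,0,0, 0,-10,0,0,0,0,0, 0,-10,0,0,0,0,0]'
```

```text
clock: 4.35
eef_pos: [0.5379, 0.2812, 0.0727]
tool_rot: [0.707, 0.707, 0.0, -0.0]
ft_force: [-0.9, -0.3, 4.1]
grip_width: 0.0111
grasp_force: 58.5
clock: 5.02
eef_pos: [0.4989, 0.1908, 0.0729]
tool_rot: [0.707, 0.707, 0.004, 0.0]
ft_force: [5.7, 20.5, -8.5]
grip_width: 0.0112
grasp_force: 58.6
clock: 5.52
eef_pos: [0.4989, 0.1903, 0.0731]
tool_rot: [0.705, 0.709, 0.01, -0.006]
ft_force: [4.3, 29.9, -10.4]
grip_width: 0.0114
grasp_force: 58.5
```

```bash
python3 -m inch '[0,8,0,0,0,0,30, 0,8,0,0,0,0,45, 0,8,0,0,0,0,45, 0,8,15,0,0,0,45, 0,8,40,0,0,0,50, 10,-5,75,0,0,0,100, 20,-20,115,0,0,0,100, 30,-40,155,0,0,0,100]'
python3 -m inch '[10,-20,25,0,0,0,100, 15,-30,40,0,0,0,100, 15,-30,40,0,0,0,100]'
python3 look.py 3 clip_knob clip_hinge catch can seam_start seam_corner seam_end weight bottle
```

```text
clock: 6.18
eef_pos: [0.5239, 0.1411, 0.2229]
tool_rot: [0.707, 0.707, -0.001, -0.0]
ft_force: [1.1, 0.6, 0.0]
grip_width: 0.0763
grasp_force: 0.0
clock: 6.43
eef_pos: [0.542, 0.1095, 0.2659]
tool_rot: [0.709, 0.705, 0.003, 0.003]
ft_force: [0.7, 0.6, 0.3]
grip_width: 0.0855
grasp_force: 0.0
[0.542  0.1095 0.2659] [0.542 0.18  0.386] 6.4333
clip_knob [265.   98.8] 0.85 [498.9 184.9  66. ] c [0.542, 0.1797, 0.386] d [-0.13346, 0.01612, -0.99092]
clip_hinge [385.6  91.7] 0.57 [613.9 191.7  37. ] c [0.542, 0.1797, 0.386] d [0.20171, 0.03362, -0.97887]
catch [246.9 103.5] 0.7 [478.5 181.1  46. ] c [0.542, 0.1797, 0.386] d [-0.18348, 0.0039, -0.98302]
can [338.7 138.5] 0.56 [568.6 145.3  30. ] c [0.542, 0.1797, 0.386] d [0.07438, -0.09587, -0.99261]
seam_start [361.7 151. ] 0.8 [594.1 131.2  22. ] c [0.542, 0.1797, 0.386] d [0.14044, -0.13078, -0.98141]
seam_start [384.5  92.8] 0.16 [615.9 191.1  22. ] c [0.542, 0.1797, 0.386] d [0.19891, 0.0307, -0.97954]
seam_corner [310.2 157. ] 0.75 [538.9 125.   22. ] c [0.542, 0.1797, 0.386] d [-0.00836, -0.1485, -0.98888]
seam_end [310.3 125.8] 0.55 [539.3 157.9  22. ] c [0.542, 0.1797, 0.386] d [-0.00732, -0.05976, -0.99819]
seam_end [348.8 174.2] 0.39 [580.7 106.   22. ] c [0.542, 0.1797, 0.386] d [0.10383, -0.19739, -0.97481]
weight [349.9 176. ] 0.94 [582. 104.  22.] c [0.542, 0.1797, 0.386] d [0.10701, -0.20247, -0.97342]
weight [405.4 277. ] 0.8 [651.8 -19.8  22. ] c [0.542, 0.1797, 0.386] d [0.25576, -0.46457, -0.8478]
bottle [346.1 243. ] 0.86 [581.7  15.9   0. ] c [0.542, 0.1797, 0.386] d [0.09428, -0.38897, -0.91641]
```

View pics/w3.png

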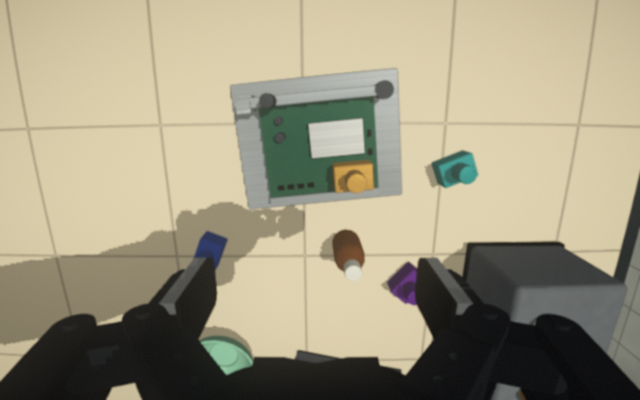

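```bash
python3 - <<'E'
from h import *
o=bot.get_obs();T=T_cw('wrist',o)
for uv in [(232,84),(398,69),(402,194),(248,207)]: print(np.round(1000*onz(ray('wrist',uv,T),.008),1))
m=bot.silhouettes('wrist','can')
for k in m[:2]:
    q=cv2.boxPoints(cv2.minAreaRect(np.argwhere(k['mask'])[:,::-1].astype(np.float32))); print(k['confidence'],[np.round(1000*onz(ray('wrist',p,T),.03)[:2],1).tolist() for p in q])
H=np.array([[-71,52],[18,8],[46,-10],[-10,-10],[-10,26]],float)
for W in ([[476.7,179.2],[567.1,141.9],[595,129.5],[538.5,123.4],[540.4,162.6]],[[478.5,181.1],[568.6,145.3],[594.1,131.2],[538.9,125],[539.3,157.9]]):
    W=np.array(W);h=H-H.mean(0);w=W-W.mean(0)
    th=np.arctan2((h[:,0]*w[:,1]-h[:,1]*w[:,0]).sum(),(h*w).sum());Rm=np.array([[np.cos(th),-np.sin(th)],[np.sin(th),np.cos(th)]])
    t=W.mean(0)-Rm@H.mean(0);print(np.degrees(th),t,np.round(W-(H@Rm.T+t),1).tolist())
m=bot.silhouettes('wrist','weight')
for k in m: 
    ys,xs=np.where(k['mask']); print(k['uv'],k['confidence'],xs.min(),xs.max(),ys.min(),ys.max())
for c in('scene','side'):
    bot.camera(c)
    for p in('clip_knob','weight'):
        print(c,p,[(np.round(k['uv'],1).tolist(),round(k['confidence'],2)) for k in bot.spot_point(c,p)])
E
```

```text
[451.8 204.4   8. ]
[624.8 219.4   8. ]
[637.7  85.4   8. ]
[461.9  69.8   8. ]
0.6 [[453.5, 203.9], [618.6, 220.0], [640.5, 91.2], [459.1, 71.8]]
4.20464303673127 [549.89327712 134.55144997] [[1.4, -2.0], [-0.2, -1.9], [-1.5, 1.5], [-2.2, -0.4], [2.4, 2.9]]
4.275261055004263 [550.24900974 135.33929019] [[2.9, -0.8], [1.0, 0.6], [-2.8, 2.4], [-2.1, 0.4], [1.0, -2.6]]
[212.6, 247.1] 0.88 195 226 232 266
[352.0, 178.5] 0.72 333 373 160 193
[404.3, 283.4] 0.68 389 416 261 305
scene clip_knob [([389.6, 151.6], 0.74)]
scene weight [([380.2, 193.9], 0.78), ([336.7, 246.3], 0.76), ([402.9, 240.2], 0.55)]
side clip_knob [([302.4, 293.4], 0.86), ([326.2, 190.2], 0.65)]
side weight [([286.6, 229.7], 0.93), ([282.6, 267.4], 0.76), ([235.3, 255.2], 0.73), ([386.5, 274.4], 0.55)]
```

```bash
cat > ov.py <<'E'
import sys
from h import *
tx,ty,th=map(float,sys.argv[1:4]);out=sys.argv[4];c0,r0,c1,r1=map(int,sys.argv[5:9])
T=T_cw('wrist');img=bot.camera('wrist');S=4
crop=cv2.resize(img[r0:r1,c0:c1],None,fx=S,fy=S,interpolation=cv2.INTER_CUBIC)
a=np.radians(th)
def P(h):
    h=np.array(h,float);x=tx+h[:,0]*np.cos(a)-h[:,1]*np.sin(a);y=ty+h[:,0]*np.sin(a)+h[:,1]*np.cos(a)
    return (proj('wrist',np.c_[x,y,h[:,2]]/1000,T)-[c0,r0]+.5)*S
def box(x0,x1,y0,y1,z,col): cv2.polylines(crop,[P([[x0,y0,z],[x1,y0,z],[x1,y1,z],[x0,y1,z]]).astype(np.int32)],True,col,1)
box(-90,90,-66,74,8,(0,0,255));box(-60,60,-50,50,22,(255,0,255));box(-10,46,-10,26,30,(255,0,0));box(-10,46,-10,26,22,(0,255,255))
cv2.imwrite(out,crop);print(crop.shape)
E
python3 ov.py 550 135 5 pics/o1.png 225 60 410 210
```

```text
(600, 740, 3)
```

View pics/o1.png

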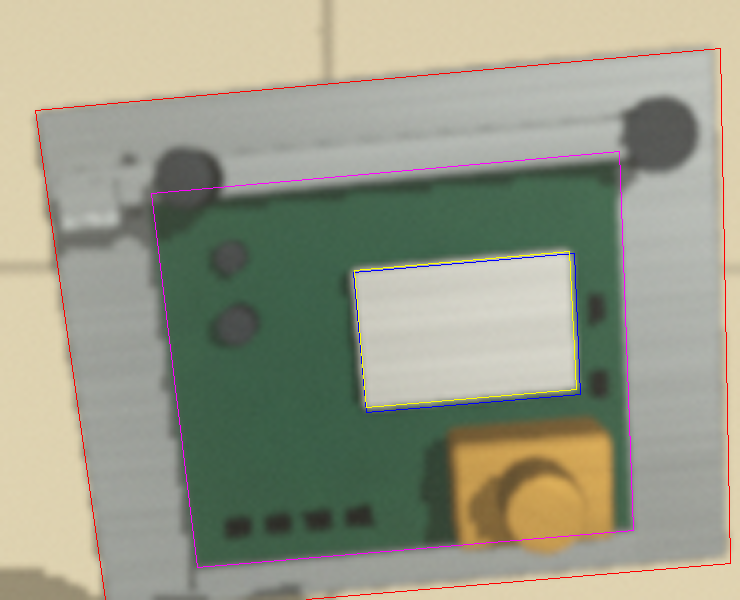

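```bash
python3 - <<'E'
from h import *
T=T_cw('wrist')
r=ray('wrist',(361.2,186.2),T);print(onz(r,.072), bot.get_obs()['eef_pos'])
print(tri([ray('scene',(380.2,193.9)),ray('side',(282.6,267.4))]))
print(tri([ray('scene',(380.2,193.9)),ray('side',(282.6,267.4)),ray('wrist',(349.9,176),T)]))
E
```

```text
[0.58309688 0.10901979 0.072     ] [0.53963683 0.11275368 0.26181927]
(array([0.58493349, 0.11315175, 0.02675637]), np.float64(0.0012856809013014811))
(array([0.58204481, 0.11209216, 0.02640875]), np.float64(0.005795274257117251))
```

```bash
python3 -m inch '[20,-1,-20,0,0,0.05,80, 35,-2,-50,0,0,0.087,60, 42,-2,-85,0,0,0.087,55, 42,-2,-120,0,0,0.087,55, 42,-2,-150,0,0,0.087,55, 42,-2,-165,0,0,0.087,55, 42,-2,-165,0,0,0.087,55]'
python3 look.py 4 weight; python3 - <<'E'
from h import *
for i in range(4): 
    bot.camera('wrist'); print(np.round(bot.get_obs()['eef_pos'],4))
E
```

```text
clock: 7.97
eef_pos: [0.5782, 0.11, 0.0918]
tool_rot: [0.676, 0.737, -0.004, -0.003]
ft_force: [-0.6, 0.3, -0.8]
grip_width: 0.0471
grasp_force: 0.0
[0.5782 0.11   0.0918] [0.574 0.18  0.212] 7.9667
weight [ 93.6 319.6] 0.94 [434.2  29.3  22. ] c [0.5737, 0.1801, 0.2119] d [-0.49854, -0.53913, -0.67881]
weight [323.1 233.1] 0.93 [583.  106.4  22. ] c [0.5737, 0.1801, 0.2119] d [0.04535, -0.36135, -0.93133]
[0.5826 0.1109 0.098 ]
[0.5831 0.111  0.0987]
[0.5832 0.1111 0.099 ]
[0.5831 0.111  0.099 ]
```

View pics/w4.png

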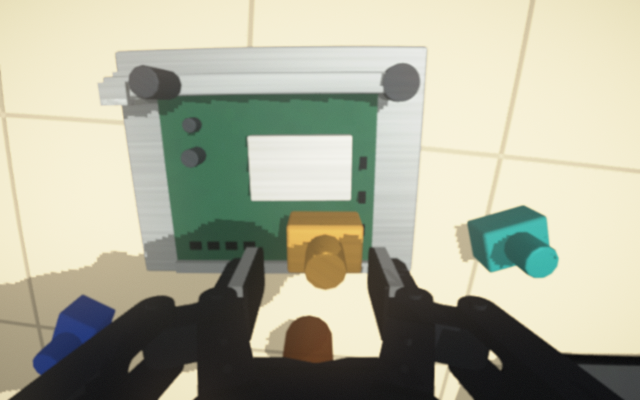

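```bash
python3 -m inch '[0,-3,-12,0,0,0,55, 0,-3,-24,0,0,0,55, 0,-3,-24,0,0,0,30, 0,-3,-24,0,0,0,0, 0,-3,-24,0,0,0,0, 0,-3,-24,0,0,0,0, 0,-3,-24,0,0,0,0]'
python3 -m inch '[0,-3,10,0,0,0,0, 0,-3,35,0,0,0,0, 0,-3,70,0,0,0,0, 0,-3,90,0,0,0,0, 0,-3,90,0,0,0,0]'
```

```text
clock: 8.85
eef_pos: [0.5823, 0.1079, 0.0739]
tool_rot: [0.676, 0.737, 0.001, 0.001]
ft_force: [-0.1, 0.2, 1.6]
grip_width: 0.0174
grasp_force: 58.7
clock: 9.27
eef_pos: [0.5847, 0.1051, 0.1687]
tool_rot: [0.676, 0.737, 0.004, 0.003]
ft_force: [0.1, 0.3, -3.6]
grip_width: 0.0179
grasp_force: 59.3
```

```bash
python3 -m inch '[-6,30,0,0,0,0,0, -12,65,0,0,0,0,0, -20,100,0,0,0,0,0, -27,135,0,0,0,0,0, -31,165,0,0,0,0,0, -33,180,0,0,0,0,0, -33,180,-10,0,0,0,0, -33,180,-35,0,0,0,0]'
python3 -m inch '[0,0,-25,0,0,0,0, 0,0,-50,0,0,0,0, 0,0,-65,0,0,0,0, 0,0,-70,0,0,0,0, 0,0,-72,0,0,0,0, 0,0,-72,0,0,0,0, 0,0,-72,0,0,0,0]'
```

```text
clock: 9.93
eef_pos: [0.5503, 0.2865, 0.1298]
tool_rot: [0.675, 0.738, 0.003, 0.001]
ft_force: [1.3, 0.3, -4.2]
grip_width: 0.0178
grasp_force: 59.2
clock: 10.52
eef_pos: [0.5496, 0.2847, 0.0568]
tool_rot: [0.676, 0.737, 0.001, 0.0]
ft_force: [-0.5, 0.7, -2.8]
grip_width: 0.0177
grasp_force: 59.1
```

```bash
python3 -m inch '[0,0,-1,0,0,0,0, 0,0,-2,0,0,0,0, 0,0,-3,0,0,0,0, 0,0,-4,0,0,0,0, 0,0,-5,0,0,0,0, 0,0,-5,0,0,0,0]'
```

```text
clock: 11.02
eef_pos: [0.549, 0.285, 0.0519]
tool_rot: [0.676, 0.737, 0.001, 0.0]
ft_force: [-1.4, -0.3, 3.9]
grip_width: 0.0183
grasp_force: 60.1
```

```bash
python3 -m inch '[0,0,0,0,0,0,20, 0,0,0,0,0,0,40, 0,0,0,0,0,0,55, 0,0,0,0,0,0,55, 0,0,10,0,0,0,55, 0,0,40,0,0,0,55, 0,0,80,0,0,0,70, 0,0,120,0,0,0,80]'
python3 look.py 5 weight; python3 -c "
from h import *
print(np.round(bot.get_obs()['joint_pos'],3))
m=bot.silhouettes('wrist','weight')[0]['mask'];ys,xs=np.where(m);print(xs.min(),xs.max(),ys.min(),ys.max())
T=T_cw('wrist');print(proj('wrist',[[.549,.285,0],[.549,.285,.05]],T))"
```

```text
clock: 11.68
eef_pos: [0.5477, 0.2843, 0.1715]
tool_rot: [0.676, 0.737, -0.001, -0.0]
ft_force: [1.1, 1.3, 0.2]
grip_width: 0.0681
grasp_force: 0.0
[0.5477 0.2843 0.1715] [0.542 0.354 0.292] 11.6833
weight [379.7 308.3] 0.74 [615.9 181.   22. ] c [0.5424, 0.3544, 0.2916] d [0.22339, -0.52726, -0.81981]
weight [318.5 188.4] 0.65 [550.1 288.3  22. ] c [0.5424, 0.3544, 0.2916] d [0.02752, -0.23774, -0.97094]
[ 0.479  0.51   0.209  1.254 -0.     1.963]
293 343 173 214
[[310.0370071  187.41388689]
 [309.70882747 202.77006604]]
```

```bash
python3 -m inch '[1,-40,15,0,0,0.12,90, 2,-80,30,0,0,0.24,100, 3,-120,45,0,0,0.36,100, 5,-160,55,0,0,0.48,100, 6,-200,60,0,0,0.6,100, 8,-240,65,0,0,0.72,100, 9,-280,70,0,0,0.84,100, 10,-320,70,0,0,0.96,100]'
python3 -m inch '[2,-40,0,0,0,0.12,100, 4,-80,0,0,0,0.24,100, 5,-120,0,0,0,0.35,100, 5,-140,0,0,0,0.35,100, 5,-140,0,0,0,0.35,100, 5,-140,0,0,0,0.35,100]'
python3 look.py 6 probe probe_tip cradle; sleep 0; python3 - <<'E'
from h import *
for c in('scene','side'): cv2.imwrite(f'pics/{c}2.png',bot.camera(c))
r={}
for c in('scene','side'):
  for p in ('probe','probe_tip','cradle'): r[p,c]=bot.spot_point(c,p); print(p,c,[(np.round(k['uv'],1).tolist(),round(k['confidence'],2)) for k in r[p,c][:2]])
T=T_cw('wrist')
for p in ('probe','probe_tip','cradle'):
    w=bot.spot_point('wrist',p)
    rays=[ray(c,r[p,c][0]['uv']) for c in('scene','side') if r[p,c]]+([ray('wrist',w[0]['uv'],T)] if w else [])
    if len(rays)>1: x,e=tri(rays); print(p,np.round(x*1000,1),round(e*1000,1))
E
```

```text
clock: 12.5
eef_pos: [0.5581, -0.0259, 0.2405]
tool_rot: [0.267, 0.964, 0.0, -0.0]
ft_force: [1.1, -0.0, 0.2]
grip_width: 0.0855
grasp_force: 0.0
clock: 13.0
eef_pos: [0.5627, -0.1653, 0.2392]
tool_rot: [0.1, 0.995, 0.0, -0.001]
ft_force: [-0.2, 0.3, 0.1]
grip_width: 0.0855
grasp_force: 0.0
[ 0.5627 -0.1653  0.2392] [ 0.495 -0.152  0.36 ] 13.0
probe [298.5 208.1] 0.88 [ 575.7 -183.2   78. ] c [0.4945, -0.1516, 0.3595] d [0.27557, -0.10694, -0.95532]
probe [620.7 124.3] 0.5 [557.4 102.1  78. ] c [0.4945, -0.1516, 0.3595] d [0.16366, 0.66042, -0.73285]
probe_tip [300.1 252.7] 0.63 [ 644.  -199.3   16. ] c [0.4945, -0.1516, 0.3595] d [0.39576, -0.1261, -0.90965]
cradle [301.  183.5] 0.87 [ 571.6 -183.3    0. ] c [0.4945, -0.1516, 0.3595] d [0.20881, -0.08588, -0.97418]
probe scene [([255.6, 225.9], 0.93), ([370.8, 181.1], 0.5)]
probe_tip scene [([264.5, 270.2], 0.87)]
cradle scene [([261.8, 242.1], 0.91), ([431.6, 169.2], 0.43)]
probe side [([353.2, 176.6], 0.5)]
probe_tip side [([327.6, 189.7], 0.68)]
cradle side [([347.7, 202.4], 0.89)]
probe [ 576.2 -187.1   77. ] 5.4
probe_tip [ 647.9 -201.8   10.9] 3.3
cradle [ 576.8 -182.2    4.6] 4.3
```

View pics/w6.png

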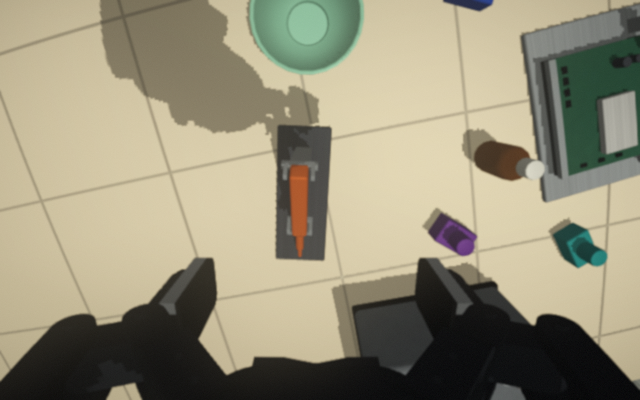

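```bash
python3 - <<'E'
from h import *
o=bot.get_obs();T=T_cw('wrist',o);print(o['eef_pos'])
img=bot.camera('wrist').astype(int)
W=lambda uv,z:1000*onz(ray('wrist',uv,T),z)[:2]
# base corners via dark mask
g=img.max(2);m=(g<95).astype(np.uint8);m[:115]=0;m[268:]=0;m[:,:265]=0;m[:,340:]=0
b,gg,r=img[...,0],img[...,1],img[...,2]
om=((r-b>70)&(r-gg>50)).astype(np.uint8);om[:120]=0;om[275:]=0;om[:,:270]=0;om[:,335:]=0
n,l,s,c=cv2.connectedComponentsWithStats(m|om);i=1+s[1:,4].argmax();print(s[i])
q=cv2.boxPoints(cv2.minAreaRect(np.argwhere(l==i)[:,::-1].astype(np.float32)));P=[W(p,.006) for p in q];print(q.round(0).tolist(),np.round(P,1).tolist(),np.mean(P,0))
ys=np.where(om)[0];print('orange rows',ys.min(),ys.max())
for y in range(ys.min()+4,ys.max(),12):
    xs=np.where(om[y])[0]; print(y,xs.min(),xs.max(),end='; ')
E
```

```text
[ 0.56347133 -0.16409215  0.24052231]
[ 275  124   54  134 5949]
[[275.0, 257.0], [276.0, 124.0], [328.0, 124.0], [327.0, 257.0]] [[649.6, -229.1], [505.8, -194.0], [516.8, -141.9], [661.9, -170.9]] [ 583.53454904 -183.98898651]
orange rows 164 254
168 289 305; 180 288 305; 192 289 305; 204 289 305; 216 290 304; 228 290 304; 240 295 301; 252 297 299;
```

```bash
python3 -m inch '[4,-8,-30,0,0,-0.02,80, 8,-16,-65,0,0,-0.02,60, 10,-20,-100,0,0,-0.02,50, 10,-20,-125,0,0,-0.02,50, 10,-20,-140,0,0,-0.02,50, 10,-20,-140,0,0,-0.02,50, 10,-20,-140,0,0,-0.02,50]'
python3 look.py 7 probe probe_tip
```

```text
clock: 14.38
eef_pos: [0.5728, -0.184, 0.0997]
tool_rot: [0.108, 0.994, 0.0, -0.001]
ft_force: [0.7, -0.3, 0.6]
grip_width: 0.0424
grasp_force: 0.0
[ 0.5728 -0.184   0.0997] [ 0.505 -0.169  0.22 ] 14.3833
probe [317.8 267.1] 0.81 [ 575.2 -183.6   78. ] c [0.505, -0.1691, 0.22] d [0.44138, -0.09099, -0.89269]
probe [607.6 162.3] 0.34 [554.5 -47.9  78. ] c [0.505, -0.1691, 0.22] d [0.2564, 0.62739, -0.73528]
probe_tip [315.  321.6] 0.7 [ 646.6 -200.8   16. ] c [0.505, -0.1691, 0.22] d [0.56579, -0.12661, -0.81477]
```

View pics/w7.png

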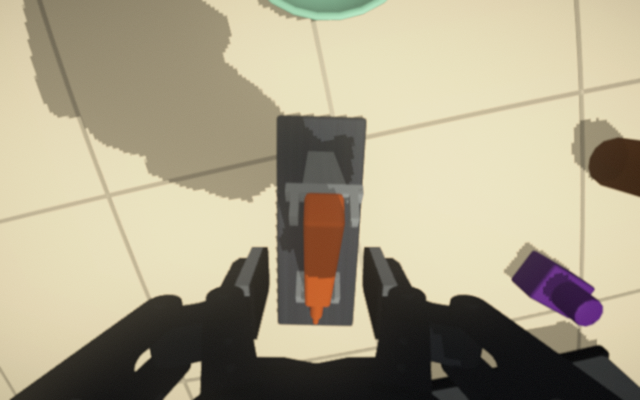

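```bash
python3 -m inch '[1,0,-10,0,0,0,50, 1,0,-19,0,0,0,50, 1,0,-19,0,0,0,50, 1,0,-19,0,0,0,20, 1,0,-19,0,0,0,0, 1,0,-19,0,0,0,0, 1,0,-19,0,0,0,0, 1,0,-19,0,0,0,0]'
python3 -m inch '[0,0,0,0,0,0,0, 0,0,0,0,0,0,0]'
```

```text
clock: 15.2
eef_pos: [0.5746, -0.1838, 0.0817]
tool_rot: [0.108, 0.994, 0.0, 0.0]
ft_force: [0.4, 1.7, -0.1]
grip_width: 0.0129
grasp_force: 59.0
clock: 15.37
eef_pos: [0.5746, -0.1838, 0.0817]
tool_rot: [0.108, 0.994, 0.0, 0.0]
ft_force: [0.2, 2.3, 0.5]
grip_width: 0.0131
grasp_force: 59.1
```

```bash
python3 -m inch '[0,0,12,0,0,0,0, 0,0,35,0,0,0,0, 0,0,70,0,0,0,0, 0,0,105,0,0,0,0, 0,5,140,0,0,0,0, -2,35,150,0,0,0.12,0, -4,70,150,0,0,0.24,0, -7,105,150,0,0,0.36,0]'
python3 -m inch '[-3,35,0,0,0,0.12,0, -6,70,0,0,0,0.24,0, -10,105,0,0,0,0.36,0, -15,130,-5,0,0,0.48,0, -18,145,-20,0,0,0.6,0, -20,149,-45,0,0,0.72,0, -20,149,-75,0,0,0.74,0, -20,149,-90,0,0,0.74,0]'
python3 -m inch '[0,0,0,0,0,0,0, 0,0,0,0,0,0,0, 0,0,0,0,0,0,0]'
python3 look.py 8 probe probe_tip bottle seam_corner can; python3 - <<'E'
from h import *
o=bot.get_obs();T=T_cw('wrist',o);p=np.array(o['eef_pos'])*1000;print(p)
rt=[]
for c in('scene','side'):
    cv2.imwrite(f'pics/{c}3.png',bot.camera(c)); k=bot.spot_point(c,'probe_tip'); print(c,[(np.round(j['uv'],1).tolist(),round(j['confidence'],2)) for j in k[:2]])
    if k: rt.append(ray(c,k[0]['uv']))
w=bot.spot_point('wrist','probe_tip')
if len(rt)>1: x,e=tri(rt);print('2',x*1000-p,e*1000)
if w: rt.append(ray('wrist',w[0]['uv'],T)); x,e=tri(rt);print('3',x*1000-p,e*1000)
E
```

```text
clock: 16.03
eef_pos: [0.5684, -0.0793, 0.2334]
tool_rot: [-0.073, 0.997, -0.001, 0.002]
ft_force: [0.5, 0.1, -0.4]
grip_width: 0.0129
grasp_force: 59.0
clock: 16.7
eef_pos: [0.5459, 0.0701, 0.1386]
tool_rot: [-0.429, 0.904, 0.0, -0.002]
ft_force: [-0.3, 0.1, -0.7]
grip_width: 0.0134
grasp_force: 59.0
clock: 16.95
eef_pos: [0.5485, 0.0697, 0.1428]
tool_rot: [-0.427, 0.904, -0.001, 0.001]
ft_force: [0.3, 0.2, -0.5]
grip_width: 0.0129
grasp_force: 59.0
[0.5485 0.0697 0.1428] [0.504 0.015 0.263] 16.95
probe [314.  280.6] 0.97 [570.7  93.9  78. ] c [0.5041, 0.0153, 0.2629] d [0.31448, 0.37162, -0.8735]
probe_tip [312.4 334.2] 0.79 [627.  159.4  16. ] c [0.5041, 0.0153, 0.2629] d [0.39501, 0.46328, -0.79331]
probe_tip [244.4 174.3] 0.69 [577.   19.9  16. ] c [0.5041, 0.0153, 0.2629] d [0.2832, 0.01813, -0.95889]
bottle [242.4 172.7] 0.8 [582.1  18.3   0. ] c [0.5041, 0.0153, 0.2629] d [0.28441, 0.011, -0.95864]
seam_corner [478.2 300.9] 0.66 [499.2 218.4  22. ] c [0.5041, 0.0153, 0.2629] d [-0.0156, 0.64464, -0.76433]
seam_corner [368.2 249.1] 0.63 [541.4 123.3  22. ] c [0.5041, 0.0153, 0.2629] d [0.13984, 0.40511, -0.90351]
can [360.7 292.4] 0.56 [566.5 145.3  30. ] c [0.5041, 0.0153, 0.2629] d [0.22787, 0.47464, -0.85017]
[548.106847    69.79865539 142.49986071]
scene [([389.7, 187.0], 0.78), ([387.7, 192.9], 0.42)]
side [([271.5, 251.9], 0.7), ([298.3, 281.8], 0.61)]
2 [ 52.68714554  53.38932578 -75.77315311] 1.0752762487120777
3 [ 51.91341935  55.55541274 -74.19943843] 3.0431508688973783
```

View pics/w8.png

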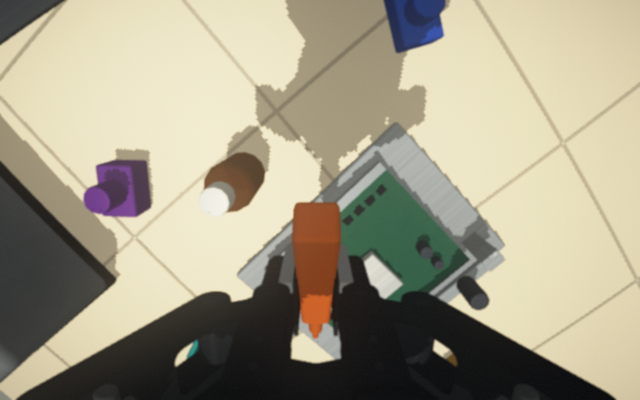

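```bash
python3 -m inch '[1,0,-20,0,0,0,0, 1,0,-35,0,0,0,0, 1,0,-45,0,0,0,0, 1,0,-48,0,0,0,0, 1,0,-48,0,0,0,0, 1,0,-48,0,0,0,0, 1,0,-48,0,0,0,0]'
cat > tipl.py <<'E'
from h import *
o=bot.get_obs();T=T_cw('wrist',o);p=np.array(o['eef_pos'])*1000;print('TCP',p.round(1),'F',np.round(o['ft_force'],2),o['clock'])
img=bot.camera('wrist');cv2.imwrite('pics/t_%.1f.png'%o['clock'],img);a=np.radians(5)
def hold(w): d=w[:2]-[549.5,135.2]; return np.round([d[0]*np.cos(a)+d[1]*np.sin(a),-d[0]*np.sin(a)+d[1]*np.cos(a)],1)
zt=p[2]-64.7
for n,z in(('probe_tip',zt),('seam_start',22),('seam_corner',22),('seam_end',22),('can',30)):
    for k in bot.spot_point('wrist',n)[:2]: w=1000*onz(ray('wrist',k['uv'],T),z/1000); print(n,np.round(k['uv'],1),round(k['confidence'],2),w.round(1),'holder',hold(w))
g=img.astype(int);b,gg,r=g[...,0],g[...,1],g[...,2]
om=((r-b>70)&(r-gg>45)).astype(np.uint8);om[:,:270]=0;om[:,360:]=0;om[:180]=0;om[370:]=0
n,l,s,c=cv2.connectedComponentsWithStats(om);i=1+s[1:,4].argmax();y=np.where(l==i)[0].max()
for yy in (y-8,y-4,y): xs=np.where(l[yy]==i)[0];print('row',yy,xs.min(),xs.max())
u=(np.where(l[y]==i)[0].mean(),y-2);w=1000*onz(ray('wrist',u,T),zt/1000);print('colour tip',u,w.round(1),hold(w),'rel',(w-p).round(1))
for h in([46,-10],[-10,-10],[-10,26]):
    P=[549.5+h[0]*np.cos(a)-h[1]*np.sin(a),135.2+h[0]*np.sin(a)+h[1]*np.cos(a),30];print(h,'top px',proj('wrist',np.array(P)/1000,T).round(1))
E
python3 tipl.py
```

```text
clock: 18.08
eef_pos: [0.5492, 0.07, 0.0944]
tool_rot: [-0.427, 0.904, -0.0, 0.001]
ft_force: [0.3, -0.4, -0.1]
grip_width: 0.0127
grasp_force: 59.0
TCP [549.2  70.   94.4] F [ 0.26 -0.4  -0.07] 18.0833
seam_corner [379.3 282.9] 0.4 [543.1 125.1  22. ] holder [-7.3 -9.5]
seam_end [231.1 187.1] 0.39 [572.8  19.9  22. ] holder [  13.1 -116.9]
row 330 310 321
row 334 312 318
row 338 313 316
colour tip (np.float64(314.5), np.int64(336)) [596.6 125.4  29.7] [ 46.  -13.8] rel [ 47.4  55.4 -64.7]
[46, -10] top px [[318.7 339.8]]
[-10, -10] top px [[384.3 286.1]]
[-10, 26] top px [[421.1 321.6]]
```

```bash
python3 - <<'E'
from h import *
import glob
img=cv2.imread(sorted(glob.glob('pics/t_*'))[-1]);T=T_cw('wrist');a=np.radians(5)
for hx in (-4,2,8,14):
    row=[]
    for hy in np.arange(-16,-3,1.0):
        P=[549.5+hx*np.cos(a)-hy*np.sin(a),135.2+hx*np.sin(a)+hy*np.cos(a),30];u=proj('wrist',np.array(P)/1000,T)[0];row.append(int(img[int(round(u[1])),int(round(u[0]))].max()))
    print(hx,row)
for hy in (-4,2,8,14):
    row=[]
    for hx in np.arange(-16,-3,1.0):
        P=[549.5+hx*np.cos(a)-hy*np.sin(a),135.2+hx*np.sin(a)+hy*np.cos(a),30];u=proj('wrist',np.array(P)/1000,T)[0];row.append(int(img[int(round(u[1])),int(round(u[0]))].max()))
    print('y',hy,row)
E
python3 -m inch '[0,0,-1,0,0,0,0, 0,0,-2,0,0,0,0, 0,0,-3,0,0,0,0, 0,0,-4,0,0,0,0, 0,0,-4,0,0,0,0, 0,0,-4,0,0,0,0]'
```

```text
-4 [27, 28, 27, 26, 25, 26, 26, 81, 127, 146, 130, 94, 63]
2 [32, 29, 28, 27, 30, 27, 27, 26, 27, 24, 26, 25, 23]
8 [29, 30, 28, 30, 28, 30, 28, 28, 27, 28, 28, 27, 25]
14 [31, 29, 32, 30, 30, 30, 29, 29, 29, 30, 28, 28, 26]
y -4 [102, 91, 71, 72, 96, 163, 213, 226, 227, 227, 218, 160, 63]
y 2 [69, 52, 57, 72, 98, 138, 194, 187, 98, 31, 22, 25, 24]
y 8 [23, 25, 25, 24, 27, 24, 27, 24, 23, 24, 23, 24, 24]
y 14 [26, 25, 23, 25, 24, 25, 27, 23, 24, 25, 26, 23, 25]
clock: 18.88
eef_pos: [0.5484, 0.0699, 0.0893]
tool_rot: [-0.427, 0.904, 0.0, -0.0]
ft_force: [-0.5, -0.7, -1.3]
grip_width: 0.0133
grasp_force: 59.0
```

```bash
python3 -m inch '[0,0,-1,0,0,0,0, 0,0,-2,0,0,0,0, 0,0,-2,0,0,0,0]'; python3 -m inch '[0,0,-1,0,0,0,0, 0,0,-1,0,0,0,0, 0,0,-1,0,0,0,0]'
```

```text
clock: 19.13
eef_pos: [0.5487, 0.0698, 0.0881]
tool_rot: [-0.427, 0.904, -0.0, 0.0]
ft_force: [-1.8, -0.3, 4.2]
grip_width: 0.013
grasp_force: 59.7
clock: 19.38
eef_pos: [0.5493, 0.0699, 0.0877]
tool_rot: [-0.427, 0.904, -0.0, 0.001]
ft_force: [-1.1, -0.6, 5.7]
grip_width: 0.0131
grasp_force: 59.9
```

```bash
python3 -m inch '[-1.7,0,0.5,0,0,0,0, -3.4,0.1,0.5,0,0,0,0, -5.1,0.1,0.5,0,0,0,0, -6.8,0.2,0.5,0,0,0,0, -8.5,0.2,0.5,0,0,0,0, -10.2,0.3,0.5,0,0,0,0, -11.9,0.3,0.5,0,0,0,0, -13.6,0.3,0.5,0,0,0,0]'; python3 tipl.py
```

```text
clock: 20.05
eef_pos: [0.5355, 0.0704, 0.0874]
tool_rot: [-0.427, 0.904, -0.0, 0.001]
ft_force: [3.3, 0.4, 5.0]
grip_width: 0.0128
grasp_force: 59.6
TCP [535.5  70.4  87.4] F [3.33 0.42 5.02] 20.05
probe_tip [313.5 336.9] 0.96 [583.8 125.9  22.7] holder [ 33.3 -12.2]
probe_tip [312.6 278.5] 0.55 [557.3  92.9  22.7] holder [  4.1 -42.8]
seam_corner [362.6 297.5] 0.69 [542.  123.2  22. ] holder [ -8.5 -11.3]
row 332 309 320
row 336 312 318
row 340 314 315
colour tip (np.float64(314.5), np.int64(338)) [583.8 127.   22.7] [ 33.5 -11.1] rel [ 48.4  56.7 -64.7]
[46, -10] top px [[301.6 357.9]]
[-10, -10] top px [[367.6 304.6]]
[-10, 26] top px [[405.7 339.9]]
```

```bash
python3 -m inch '[-1.7,-0.1,0.3,0,0,0,0, -3.4,-0.3,0.3,0,0,0,0, -5.1,-0.4,0.3,0,0,0,0, -6.8,-0.6,0.3,0,0,0,0, -8.5,-0.7,0.3,0,0,0,0, -10.2,-0.9,0.3,0,0,0,0, -11.9,-1,0.3,0,0,0,0, -13.6,-1.2,0.3,0,0,0,0]'; python3 -m inch '[-1.7,-0.1,0,0,0,0,0, -3.4,-0.3,0,0,0,0,0, -5.1,-0.4,0,0,0,0,0, -6.8,-0.6,0,0,0,0,0, -8.5,-0.7,0,0,0,0,0, -10.2,-0.9,0,0,0,0,0, -11.9,-1,0,0,0,0,0, -13.6,-1.2,0,0,0,0,0]'; python3 tipl.py
```

```text
clock: 21.02
eef_pos: [0.5215, 0.0691, 0.0875]
tool_rot: [-0.427, 0.904, -0.0, 0.001]
ft_force: [2.4, 0.3, 5.1]
grip_width: 0.0129
grasp_force: 59.6
clock: 21.68
eef_pos: [0.5079, 0.0679, 0.0875]
tool_rot: [-0.427, 0.904, -0.0, 0.001]
ft_force: [2.1, 1.0, 4.8]
grip_width: 0.0129
grasp_force: 59.6
TCP [507.9  67.9  87.5] F [2.13 1.03 4.78] 21.6833
probe_tip [313.6 333. ] 0.93 [554.2 121.2  22.8] holder [  3.5 -14.4]
can [322.4 374.3] 0.65 [566.7 145.4  30. ] holder [18.   8.6]
row 332 309 320
row 336 312 317
row 340 314 315
colour tip (np.float64(314.5), np.int64(338)) [556.2 124.5  22.8] [  5.8 -11.2] rel [ 48.3  56.6 -64.7]
[46, -10] top px [[271.9 381.6]]
[-10, -10] top px [[334.1 331.9]]
[-10, 26] top px [[372.6 365.2]]
```

```bash
python3 -m inch '[-1.7,-0.1,0,0,0,0,0, -3.4,-0.3,0,0,0,0,0, -5.1,-0.4,0,0,0,0,0, -6.8,-0.6,0,0,0,0,0, -8.5,-0.7,0,0,0,0,0, -10.2,-0.9,0,0,0,0,0, -11.9,-1,0,0,0,0,0, -13.6,-1.2,0,0,0,0,0]'; python3 -m inch '[-1.7,-0.2,0,0,0,0,0, -3.4,-0.4,0,0,0,0,0, -5.1,-0.6,0,0,0,0,0, -6.5,-0.8,0,0,0,0,0, -6.5,-0.8,0,0,0,0,0]'; python3 tipl.py
```

```text
clock: 22.65
eef_pos: [0.4944, 0.0667, 0.0875]
tool_rot: [-0.427, 0.904, -0.0, 0.0]
ft_force: [2.6, -0.6, 4.9]
grip_width: 0.0131
grasp_force: 59.6
clock: 23.07
eef_pos: [0.487, 0.0657, 0.0874]
tool_rot: [-0.428, 0.904, 0.0, -0.0]
ft_force: [-1.4, -0.9, 8.2]
grip_width: 0.0126
grasp_force: 59.9
TCP [487.   65.7  87.4] F [-1.38 -0.86  8.18] 23.0667
probe_tip [313.8 335.6] 0.88 [534.3 120.6  22.7] holder [-16.5 -13.3]
seam_corner [310.5 346.7] 0.87 [541.8 126.3  22. ] holder [-8.4 -8.2]
seam_corner [165.3 250.5] 0.72 [565.7  18.5  22. ] holder [   5.9 -117.7]
row 332 310 320
row 336 312 317
row 340 315 315
colour tip (np.float64(315.0), np.int64(338)) [534.8 122.5  22.7] [-15.7 -11.4] rel [ 47.9  56.8 -64.7]
[46, -10] top px [[250.7 399.2]]
[-10, -10] top px [[310.  352.1]]
[-10, 26] top px [[348.7 384. ]]
```

```bash
python3 -m inch '[0.4,1.6,0.4,0,0,0,0, 0.8,3.2,0.6,0,0,0,0, 1,4.9,0.6,0,0,0,0, 1.1,6.6,0.6,0,0,0,0, 1.1,8.3,0.6,0,0,0,0, 1.1,10,0.6,0,0,0,0, 1.1,11.7,0.6,0,0,0,0, 1,13.4,0.6,0,0,0,0]'; python3 tipl.py
```

```text
clock: 24.03
eef_pos: [0.4875, 0.077, 0.0879]
tool_rot: [-0.427, 0.904, -0.002, -0.002]
ft_force: [-0.4, -5.3, 7.6]
grip_width: 0.0129
grasp_force: 60.1
TCP [487.5  77.   87.9] F [-0.45 -5.35  7.63] 24.0333
probe_tip [313.5 335.2] 0.56 [534.6 130.9  23.2] holder [-15.2  -3. ]
seam_corner [301.1 334.2] 0.55 [540.9 125.9  22. ] holder [-9.4 -8.5]
seam_end [340.3 366.5] 0.58 [537.4 162.3  22. ] holder [-9.7 28.1]
seam_end [311.8 335. ] 0.56 [536.  130.8  22. ] holder [-13.9  -3.2]
can [301.1 333.9] 0.45 [536.6 121.4  30. ] holder [-14.1 -12.7]
row 331 309 320
row 335 311 317
row 339 313 315
colour tip (np.float64(314.0), np.int64(337)) [535.3 132.2  23.2] [-14.5  -1.8] rel [ 47.8  55.1 -64.7]
[46, -10] top px [[240.3 388.9]]
[-10, -10] top px [[299.6 340.3]]
[-10, 26] top px [[339.2 373.3]]
```

```bash
python3 -m inch '[0.1,1.7,0.3,0,0,0,0, 0.2,3.4,0.5,0,0,0,0, 0.3,5.1,0.5,0,0,0,0, 0.3,6.8,0.5,0,0,0,0, 0.2,8.5,0.5,0,0,0,0, 0,10.2,0.5,0,0,0,0, -0.1,11.9,0.5,0,0,0,0, -0.2,13.6,0.5,0,0,0,0]'; python3 tipl.py
```

```text
clock: 25.0
eef_pos: [0.487, 0.0908, 0.0881]
tool_rot: [-0.427, 0.904, -0.002, -0.002]
ft_force: [-0.5, -5.0, 8.6]
grip_width: 0.0131
grasp_force: 60.0
TCP [487.   90.8  88.1] F [-0.49 -4.95  8.62] 25.0
probe_tip [313.9 336.3] 0.85 [534.4 145.5  23.4] holder [-14.1  11.6]
seam_corner [285.2 319. ] 0.65 [540.9 124.7  22. ] holder [-9.5 -9.7]
seam_end [327.8 353.1] 0.71 [536.5 162.4  22. ] holder [-10.6  28.3]
row 331 309 320
row 335 311 317
row 339 313 315
colour tip (np.float64(314.0), np.int64(337)) [534.7 146.   23.4] [-13.8  12. ] rel [ 47.7  55.2 -64.7]
[46, -10] top px [[225.1 376.1]]
[-10, -10] top px [[284.3 326. ]]
[-10, 26] top px [[325.1 360.2]]
```

```bash
python3 -m inch '[-0.1,1.7,0.3,0,0,0,0, -0.2,3.4,0.5,0,0,0,0, -0.3,5.1,0.5,0,0,0,0, -0.4,6.8,0.5,0,0,0,0, -0.5,8.5,0.5,0,0,0,0, -0.7,10.2,0.5,0,0,0,0, -0.9,11.9,0.5,0,0,0,0, -1,13.6,0.5,0,0,0,0]'; python3 -m inch '[-0.1,1.5,0,0,0,0,0, -0.2,2.5,0,0,0,0,0, -0.2,2.5,0,0,0,0,0]';python3 tipl.py
```

```text
clock: 25.97
eef_pos: [0.487, 0.1066, 0.0886]
tool_rot: [-0.428, 0.904, 0.0, -0.0]
ft_force: [0.2, -1.1, 2.2]
grip_width: 0.0131
grasp_force: 59.3
clock: 26.22
eef_pos: [0.4869, 0.1096, 0.0886]
tool_rot: [-0.428, 0.904, 0.001, -0.0]
ft_force: [-0.8, 0.9, 0.8]
grip_width: 0.0127
grasp_force: 59.1
TCP [486.9 109.6  88.6] F [-0.77  0.94  0.85] 26.2167
probe_tip [313.8 335.1] 0.77 [534.  164.2  23.9] holder [-13.   30.3]
seam_start [205.1 346.9] 0.57 [597.2 127.4  22. ] holder [ 46.8 -11.9]
seam_corner [263.4 294.6] 0.59 [540.2 122.3  22. ] holder [-10.4 -12. ]
seam_end [307.2 332.4] 0.98 [536.9 161.   22. ] holder [-10.3  26.8]
row 330 309 321
row 334 312 318
row 338 314 316
colour tip (np.float64(315.0), np.int64(336)) [533.8 165.3  23.9] [-13.   31.3] rel [ 46.9  55.7 -64.7]
[46, -10] top px [[204.5 356.3]]
[-10, -10] top px [[263.5 304.3]]
[-10, 26] top px [[305.6 340. ]]
```

```bash
python3 -m inch '[0,0,15,0,0,0,0, 0,0,45,0,0,0,0, 0,0,80,0,0,0,0, 5,-15,115,0,0,-0.08,0, 15,-45,140,0,0,-0.2,0, 25,-80,143,0,0,-0.32,0, 35,-115,143,0,0,-0.44,0, 45,-150,143,0,0,-0.56,0]'
python3 -m inch '[10,-35,0,0,0,-0.12,0, 20,-70,0,0,0,-0.24,0, 30,-105,0,0,0,-0.36,0, 38,-130,0,0,0,-0.48,0, 42,-143,0,0,0,-0.541,0, 42,-143,-20,0,0,-0.541,0, 42,-143,-45,0,0,-0.541,0, 42,-143,-60,0,0,-0.541,0]'
python3 -m inch '[0,0,0,0,0,0,0, 0,0,0,0,0,0,0, 0,0,0,0,0,0,0, 0,0,0,0,0,0,0]'; python3 -c "
from h import *
o=bot.get_obs();print(np.array(o['eef_pos'])*1000,o['tool_rot'],R.from_quat([.108,.994,0,0]).inv().as_quat())
d=R.from_quat([.108,.994,0,0])*R.from_quat(o['tool_rot']).inv();print(d.as_rotvec())"
```

```text
clock: 27.18
eef_pos: [0.5326, -0.0426, 0.2328]
tool_rot: [-0.158, 0.987, -0.0, 0.001]
ft_force: [0.7, 0.3, -0.1]
grip_width: 0.0131
grasp_force: 59.0
clock: 27.85
eef_pos: [0.5729, -0.1847, 0.1692]
tool_rot: [0.109, 0.994, 0.0, -0.002]
ft_force: [-0.2, 1.2, -0.3]
grip_width: 0.013
grasp_force: 59.0
clock: 28.18
eef_pos: [0.5751, -0.1843, 0.1735]
tool_rot: [0.109, 0.994, -0.0, 0.001]
ft_force: [0.0, 0.3, -0.1]
grip_width: 0.013
grasp_force: 59.0
[ 575.10700986 -184.31680913  173.54125298] [ 1.08511507e-01  9.94094182e-01 -3.13031194e-04  1.38275406e-03] [-0.1080162  -0.99414913 -0.          0.        ]
[0.00092112 0.0026817  0.00099668]
```

```bash
python3 -m inch '[0,0,-25,0,0,0,0, -0.5,0.5,-50,0,0,0,0, -0.5,0.5,-65,0,0,0,0, -0.5,0.5,-75,0,0,0,0, -0.5,0.5,-82,0,0,0,0, -0.5,0.5,-86,0,0,0,0, -0.5,0.5,-88,0,0,0,0, -0.5,0.5,-88,0,0,0,0]'
python3 -m inch '[0,0,-1,0,0,0,0, 0,0,-2,0,0,0,0, 0,0,-3,0,0,0,0, 0,0,-3,0,0,0,0]'
```

```text
clock: 28.85
eef_pos: [0.5742, -0.1837, 0.0845]
tool_rot: [0.109, 0.994, -0.0, 0.001]
ft_force: [0.1, -0.1, -0.9]
grip_width: 0.0125
grasp_force: 59.0
clock: 29.18
eef_pos: [0.5745, -0.1837, 0.0816]
tool_rot: [0.109, 0.994, -0.0, 0.001]
ft_force: [1.6, 1.3, 2.3]
grip_width: 0.013
grasp_force: 59.5
```

Seated at the original pose with light contact. Next I'll release, retreat and check.

```bash
python3 -m inch '[0,0,0,0,0,0,15, 0,0,0,0,0,0,35, 0,0,0,0,0,0,50, 0,0,0,0,0,0,50, 0,0,10,0,0,0,50, 0,0,35,0,0,0,50, 0,0,75,0,0,0,60, 0,0,115,0,0,0,70]'
python3 -m inch '[0,0,30,0,0,0,100, -2,5,43,0,0,0,100, -12,19,43,0,0,0.02,100, -12,19,43,0,0,0.02,100, -12,19,43,0,0,0.02,100, -12,19,43,0,0,0.02,100]'
python3 look.py 9 probe probe_tip cradle; python3 - <<'E'
from h import *
for c in('scene','side'):
    a=bot.camera(c); cv2.imwrite(f'pics/{c}9.png',a)
    for p in ('probe','probe_tip','weight','clip_knob','bottle','bowl'): print(c,p,[(np.round(k['uv'],1).tolist(),round(k['confidence'],2)) for k in bot.spot_point(c,p)[:4]])
img=cv2.imread('pics/w9.png').astype(int);b,g,r=img[...,0],img[...,1],img[...,2]
om=((r-b>70)&(r-g>50)).astype(np.uint8);om[:120]=0;om[275:]=0;om[:,:270]=0;om[:,335:]=0
ys=np.where(om)[0];print('orange rows',ys.min(),ys.max())
for y in range(ys.min()+4,ys.max(),12):
    xs=np.where(om[y])[0]; print(y,xs.min(),xs.max(),end='; ')
E
```

```text
clock: 29.85
eef_pos: [0.5724, -0.1833, 0.1963]
tool_rot: [0.109, 0.994, 0.0, -0.002]
ft_force: [1.4, -0.6, 1.0]
grip_width: 0.0597
grasp_force: 0.0
clock: 30.35
eef_pos: [0.5615, -0.1648, 0.2387]
tool_rot: [0.099, 0.995, -0.0, -0.0]
ft_force: [-0.2, 0.7, -0.5]
grip_width: 0.0857
grasp_force: 0.0
[ 0.5615 -0.1648  0.2387] [ 0.493 -0.151  0.359] 30.35
probe [294.4 209. ] 0.69 [ 574.9 -186.3   78. ] c [0.4932, -0.1511, 0.3589] d [0.27728, -0.11976, -0.9533]
probe_tip [298.1 252.7] 0.67 [ 642.7 -200.9   16. ] c [0.4932, -0.1511, 0.3589] d [0.39627, -0.13207, -0.90859]
cradle [300.2 186.4] 0.92 [ 573.8 -184.5    0. ] c [0.4932, -0.1511, 0.3589] d [0.21821, -0.09059, -0.97169]
scene probe [([255.8, 223.5], 0.65), ([388.2, 149.6], 0.17)]
scene probe_tip [([267.0, 268.7], 0.8)]
scene weight [([339.9, 246.2], 0.87), ([430.0, 167.1], 0.83), ([406.9, 241.6], 0.58), ([312.9, 166.5], 0.48)]
scene clip_knob [([390.8, 150.7], 0.67)]
scene bottle [([343.3, 214.3], 0.81), ([373.1, 179.2], 0.34)]
scene bowl [([252.1, 189.9], 0.77), ([433.4, 168.0], 0.34)]
side probe [([358.5, 178.9], 0.66), ([348.1, 202.9], 0.62)]
side probe_tip [([328.1, 189.5], 0.55)]
side weight [([383.9, 273.8], 0.93), ([240.6, 348.5], 0.92), ([287.2, 225.7], 0.78), ([236.9, 259.6], 0.77)]
side clip_knob [([303.2, 295.2], 0.59)]
side bottle [([307.2, 247.7], 0.75)]
side bowl [([404.0, 232.5], 0.58), ([301.5, 294.0], 0.32), ([298.9, 282.2], 0.25)]
orange rows 167 256
171 288 304; 183 287 304; 195 288 304; 207 289 304; 219 290 304; 231 291 304; 243 296 302; 255 298 300;
```

```bash
python3 -c "
from workcell import bot
print(bot.job_done())"
```

```text
the job is handed in; nothing more can be done
None
```

I carried out every step and handed the job in at about 30 s. The hand-in gave no verdict: the clip is shut, the weight is standing on the counter, the seam is traced along both walls, and the probe is back in its cradle. The bowl and bottle show no movement.

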